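# Set the churro warmer for a fresh batch

### The job

A fresh pan of churros has just been put on one of the warmer's two hot plates. Turn the warmer's timer all the way back to its zero stop, and move the heat slide on the churros' side along its slot until the white line on its grip is in line with the black line of the yellow marker beside that slot. Leave the other heat slide, the pans and the other things around as they are.

Things in the scene. Friction and masses are not known exactly. Their poses are not given: they have to be found in the camera images.
- warmer: white two-zone buffet warmer, fixed, 400 (x) by 540 (y) mm, flat deck 80 mm above its origin (centre of underside). x axis: from the controls (front, near the robot) to the two dark hot plates; y: to its left. Plates centred at x 95, y +130 (left) and -130 mm (right). Controls on the line x = -125 mm: left slide, timer (y = 0), right slide; deck is clear between them.
- heat_left (a joint): heat slide of the left hot plate. Metres travelled from its lowest setting at the warmer's left edge (0) towards the timer in the middle (0.13, the other end stop); growing values go along the warmer's -y. Stays where it is left; moving it takes about 3 N. No spring, no detents.
- heat_right (a joint): heat slide of the right hot plate. Metres travelled from its lowest setting at the warmer's right edge (0) towards the timer in the middle (0.13, the other end stop); growing values go along the warmer's +y. Stays where it is left; moving it takes about 3 N. No spring, no detents.
- heat_left_grip (a point): centre of the top of the left slide's black grip: upright block 60 mm along the warmer's x (across the slot), 18 mm along y (along the slot), 45 mm tall, a white line across its top; the point is 46 mm above the deck. Axes as the warmer's. It travels at the warmer's x = -125, from y = 235 (value 0) to 105 mm.
- heat_right_grip (a point): the same on the right slide: black block 60 by 18 by 45 mm, white line across its top; point at the centre of the top, 46 mm above the deck. It travels at the warmer's x = -125, from y = -235 (value 0) to -105 mm.
- marker_left: yellow marker fixed on the deck beside the left slot, on the hot plates' side: 44 (x) by 14 (y) by 8 mm high, black line along x over its middle; origin at the centre of its underside, at the warmer's x = -68 mm. Axes as the warmer's. The slide is on its mark when grip and marker have the same y in the warmer's frame.
- marker_right: the same yellow marker, 44 by 14 by 8 mm, for the right slot; origin at the centre of its underside. Axes as the warmer's.
- timer (a joint): timer knob: radians from its zero stop (0), growing clockwise seen from above, up to 3.0; turn it anticlockwise to bring it back. Starts 1.0 to 2.5 from zero, so it may need two grasps. Stays where it is left; about 0.05 N m turns it. At zero its white mark points to the red dot on the deck, along the warmer's -x.
- timer_grip (a point): point on the timer's vertical axis, 37 mm above the deck, at the height to grip. Black disc, 64 mm diameter, top 14 mm above the deck, with an upright bar across it 61 mm long, 14 mm thick, top 44 mm above the deck. The bar lies along the warmer's x at value 0 and turns with the knob; the white mark is on the half that points to -x at 0.
- churro_pan: open steel pan, 165 by 210 by 45 mm high, filled with brown churros to about 51 mm, loose on one of the two hot plates (which one varies); origin at the centre of its underside. Its warmer y is +130 mm on the left plate, -130 mm on the right plate. 0.9 kg.
- empty_pan: the same steel pan, empty, loose on the other hot plate; origin at the centre of its underside.
- sauce_bottle: dark brown squeeze bottle, 66 mm diameter, 195 mm tall, standing loose on the table to the left of the warmer; origin at the centre of its underside.
Mind the look-alikes: they are no part of the job. Of the things like the sauce_bottle, leave any that is red or turquoise; of the rest the smaller one is meant.

How it is judged:
By the outcome, as a careful person would: the job done as asked, in the order asked, and still so for the second after the job is handed in, with the robot touching nothing.
It also fails if it takes over 61 s, if anything falls off the work surface, if the arm or the gripper's body presses on something with over 40 N, if the wrist force passes 120 N, or if a joint passes its speed limit or range.

### The arm

A 6-joint arm with a two-finger parallel gripper is mounted at the origin on the work surface. World frame = base frame: x ahead of the robot, y to its left, z up, the work surface at z = 0. Lengths are in m, angles in rad, forces in N, time in s.
With the tool pointing down it reaches from about 0.375 to 0.825 m from the base axis. Payload 5.5 kg.
Tool frame: the origin (TCP) lies on the centre line of the jaws, within the pads' length; the fingertips stand 11 mm ahead of it and the grasp point (between the pads) lies 8 mm behind it; z points along the fingers, y is the direction in which the jaws open and shut (so a half turn about z gives the same grasp; the last joint's range is limited). The gripper opens to 85 mm and grips with 20 to 120 N. Pads are 22 mm wide; open, the fingers measure 114 mm over their backs; the gripper's body (76 mm by 85 mm) begins 54 mm behind the grasp point. The pads swing forward as they close: fully open they stand 13 mm farther back than shut.
Start: joints at [-1.301, 0.314, -0.047, 1.21, 0, 1.571], TCP at [0.16, -0.578, 0.208] pointing down, gripper open.
Joint ranges: [-2.67, 2.67], [-0.69, 1.73], [-1.03, 1.25], [-2.08, 2.16], [-1.42, 1.45], [-3.14, 3.14]. Speed limits (rad/s): [2.39, 2.39, 3.01, 3.14, 3.14, 3.14].

### API

Orientations are given as a unit quaternion [w, x, y, z].
In Python, from bench import * gives the robot as it stands. The module is installed in compiled form; this text tells all that it offers.
- The arm moves only by the tool servo_tool, never from a script. Its argument "series" is a list of rows, each a list of 3 entries, a list of its own where there are three numbers: the shift along the tool's x, y, z in mm, then the turn about the tool's z in rad, then the finger opening in mm, from 0 to 85.4. A call has 1 to 8 rows; each row shifts and turns the pose as measured when the row begins, along the tool's axes as they then stand; what a row does not reach is not made up. A row lasts 1/10 s, in which the tool goes at most 50 mm and 8.59 degrees, less where a joint would pass 70% of its speed; a pose out of reach is approached as far as the arm can. A call with a gripper value outside its range is refused whole. The fingers move at their own pace and stop on an object; the grip force is fixed at half the most. Time passes only in rows, so rows that do not move let the fingers close. It gives the time, the measured TCP pose, the force and the opening at its end, in the units of the state.
- observe(): the state, without advancing time (a new reading comes with each control period).
- get_image(name): name is "side" or "top" or "wrist"; returns a dict with "frame" (384x512x3 uint8, blue, green, red), "z_map" (384x512 float32, m along the optical axis (not along the pixel's ray), 0 where there is no reading), "intrinsics" (3x3 intrinsics, pixels), "T" (4x4, takes a point from camera to world coordinates); the wrist camera has in their place "tool_from_camera" (4x4, takes a point from camera to tool coordinates, whose origin is the TCP and whose axes are the flange's). Camera axes: x right, y up, looking along -z (the intrinsics and any distortion apply to the point x, -y, -z); pixel columns grow to the right and rows downward; lengths in m; the calibration is good to about 2 mm. A picture is of the moment at which its call begins: read the wrist's pose just before it.
- job_done(): hands the job in, once; it reports no verdict.
Trained networks look in a picture, given as the dict that the camera call returned (one of the last four; its "shot" number tells which), for a name from the list of things; names that differ only in an ending like _2 or _b are one class to them, and where a whole thing is asked for, a point or a joint stands for the part that bears it (a point fixed in the world has none). Each returns a list of dicts, best first, with "conf" (0 to 1); they miss things now and then, are a little off and sometimes report something else, mostly with a low value. They report only what shows in the picture. A call takes as long as a camera call. They do not tell look-alikes from the thing itself.
- masks_of(query, picture): "pixels" (384x512 bool, what is visible of it) and "location" ([row, column] in pixels, amid what is visible of it).
- place_of(query, picture): "location" ([row, column] in pixels: a listed point, or the origin of a listed thing).
The state is a dict: "time": time; "joint_pos": joint angles; "qvel": joint speeds; "joint_torque": joint torques, N m; "tcp_pos": TCP position; "ee_rot": TCP orientation; "wrist_force": force on the tool from outside, world axes, zero at the start; "wrist_torque": the same for the moment, N m; "opening": opening from 0.0 (shut) to 1.0 (fully open).
Only numpy, scipy, OpenCV 4.12 (cv2) and the standard library are available. Lean on these libraries where they do the work, as an engineer would, in place of code of your own. Each camera call takes 0.05 s, during which the arm holds its last target.

## Working session

There is one attempt and no reset: what is moved stays moved. The work goes in short steps, Python scripts to look and compute and a tool call to move; the robot and the scene stay as the last step left them, time stands still between calls to the robot, and variables do not carry over. Pictures are saved under pics/ and viewed, and the job is handed in when it is done.

Besides the shell and the picture viewer there is one more tool, called by a JSON object that holds its "fn" and its "kwargs". servo_tool: Moves the arm, as the interface text tells. Its arguments: {"type":"object","properties":{"series":{"type":"array"}},"required":["series"]}

```bash
mkdir -p pics
cat > h.py <<'E'
from bench import *
import numpy as np, cv2
def save(p,n,crop=None,s=1):
    f=p["frame"]
    if crop: r0,r1,c0,c1=crop; f=f[r0:r1,c0:c1]
    cv2.imwrite("pics/"+n,cv2.resize(f,None,fx=s,fy=s,interpolation=cv2.INTER_CUBIC))
def w(p,rc,z=None):
    """world point of pixel; by depth or by plane z"""
    K=p["intrinsics"];r,c=rc
    d=np.array([(c-K[0,2])/K[0,0],-(r-K[1,2])/K[1,1],-1.0])
    T=p["T"]
    if z is None:
        return (T@np.r_[d*p["z_map"][int(round(r)),int(round(c))],1])[:3]
    D=T[:3,:3]@d;o=T[:3,3]
    return o+D*(z-o[2])/D[2]
E
cat > a.py <<'E'
from h import *
s=observe();print(s)
for n in ("top","side"):
    p=get_image(n);save(p,n+"0.png",s=1.5);print(n,p.keys(),p["intrinsics"].tolist(),p["T"].round(3).tolist())
    for q in "warmer heat_left_grip heat_right_grip marker_left marker_right timer_grip churro_pan empty_pan sauce_bottle".split():
        for k in place_of(q,p)[:3]:
            l=k["location"]
            try: print(q,round(k["conf"],2),np.round(l,1),w(p,l).round(3))
            except Exception as e: print(q,k,e)
E
python3 a.py
```

```text
{'time': 0.0, 'joint_pos': array([-1.30100861e+00,  3.14223540e-01, -4.80487053e-02,  1.21017931e+00,
        2.83917433e-05,  1.57083236e+00]), 'qvel': array([-0.00039923,  0.00061731, -0.0007407 , -0.00048148,  0.00128545,
       -0.00136496]), 'joint_torque': array([-9.74354771e-04, -5.39584708e+01,  3.39753556e+01,  1.90280168e-02,
       -3.50948881e-05, -5.53348983e-06]), 'tcp_pos': array([ 0.159768  , -0.57772318,  0.20694938]), 'ee_rot': array([-8.22004506e-04,  9.90917696e-01,  1.34467225e-01, -9.72498844e-05]), 'wrist_force': array([-1.20513399,  0.14887842, -0.06859736]), 'wrist_torque': array([-0.00242878,  0.02413015,  0.010784  ]), 'opening': 1.0002395057123659}
top dict_keys(['frame', 'z_map', 'intrinsics', 'T', 'shot']) [[430.3895556595667, 0.0, 247.42841462434083], [0.0, 430.3895556595667, 191.33129838485308], [0.0, 0.0, 1.0]] [[0.017, 0.992, -0.125, 0.454], [-1.0, 0.018, 0.004, 0.164], [0.006, 0.125, 0.992, 1.326], [0.0, 0.0, 0.0, 1.0]]
warmer 0.69 [195.5 294.4] [0.601 0.022 0.081]
heat_left_grip 0.69 [248.2 234.6] [0.446 0.192 0.126]
heat_right_grip 0.47 [214.3 390
[... 653 characters left out ...]
51, 0.577, -0.803, -0.7], [-0.016, 0.81, 0.586, 0.725], [0.0, 0.0, 0.0, 1.0]]
warmer 0.6 [256.3 264.4] [ 0.598 -0.064  0.077]
heat_left_grip 0.89 [183.4 190.9] [0.442 0.192 0.125]
marker_left 0.44 [203.  214.5] [0.499 0.145 0.086]
marker_left 0.18 [181.6 192.5] [0.446 0.196 0.127]
marker_right 0.73 [290.1 265.8] [ 0.582 -0.171  0.089]
marker_right 0.5 [256.4 264.2] [ 0.597 -0.064  0.077]
timer_grip 0.57 [235.4 212.6] [ 0.486 -0.023  0.122]
churro_pan 0.72 [256.3 323.8] [ 0.718 -0.12   0.113]
empty_pan 0.78 [193.1 277.3] [0.675 0.167 0.082]
sauce_bottle 0.96 [144.4 234.5] [0.579 0.352 0.144]
sauce_bottle 0.75 [173.2 269.1] [0.669 0.263 0.086]
sauce_bottle 0.7 [177.7 233.6] [0.564 0.268 0.079]
```

View pics/top0.png

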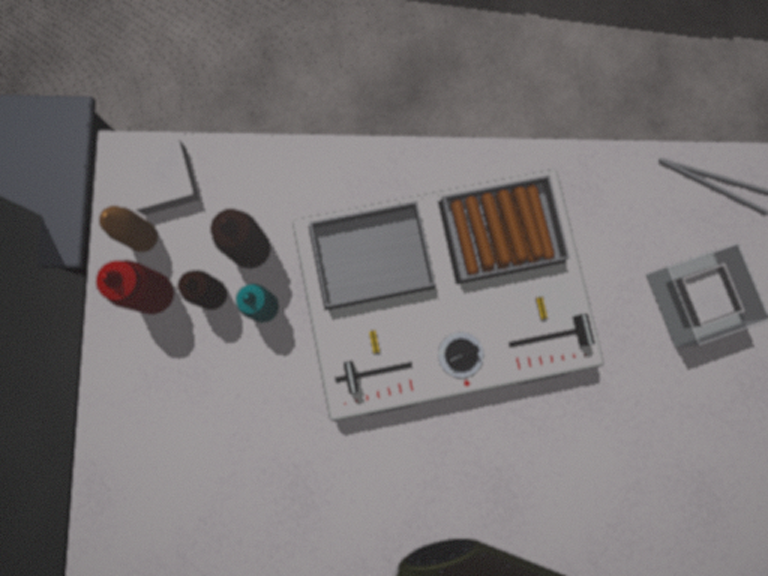

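View pics/side0.png

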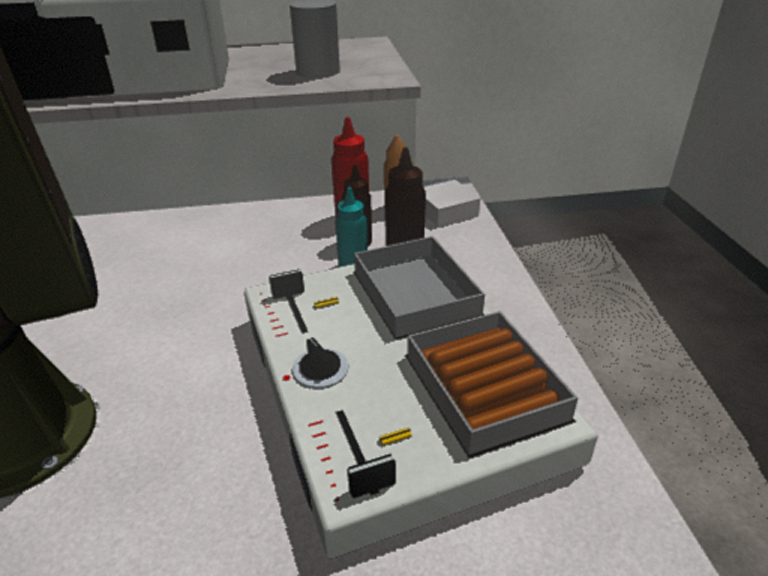

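```bash
cat > b.py <<'E'
from h import *
p=get_image("top");save(p,"top_c.png",(190,275,215,415),4)
# marker yellow
f=cv2.cvtColor(p["frame"],cv2.COLOR_BGR2HSV)
m=((f[...,0]>20)&(f[...,0]<35)&(f[...,1]>120)&(f[...,2]>100)).astype(np.uint8)
n,l,st,ce=cv2.connectedComponentsWithStats(m)
for i in range(1,n):
    if st[i,4]>8: print(st[i],ce[i].round(1),w(p,ce[i][::-1],0.088).round(4))
# deck points
z=p["z_map"]
for q in ("heat_left_grip","heat_right_grip","timer_grip","marker_left","marker_right","churro_pan","empty_pan"):
    for k in masks_of(q,p)[:2]:
        rr,cc=np.nonzero(k["pixels"]);P=np.array([w(p,(r,c)) for r,c in zip(rr,cc)])
        print(q,round(k["conf"],2),len(rr),P.mean(0).round(3),P[:,2].max().round(3), np.round(k["location"],1))
E
python3 b.py
```

```text
[358 199   6  14  48] [360.6 205.1] [ 0.576  -0.1684  0.088 ]
[247 221   6  14  48] [249.2 227.4] [0.5058 0.1528 0.088 ]
heat_left_grip 0.64 128 [0.437 0.195 0.126] 0.134 [248.8 233.7]
heat_right_grip 0.75 228 [ 0.533 -0.235  0.128] 1.326 [218.4 387.9]
timer_grip 0.8 386 [ 0.483 -0.011  0.106] 1.326 [237.1 307.3]
marker_left 0.59 68 [0.506 0.153 0.088] 0.093 [225. 250.]
churro_pan 0.83 4492 [ 0.724 -0.091  0.118] 1.326 [152.5 332.7]
churro_pan 0.27 230 [ 0.534 -0.235  0.127] 1.326 [219.8 389.7]
empty_pan 0.61 4309 [0.673 0.16  0.093] 1.326 [169.6 247.7]
```

View pics/top_c.png

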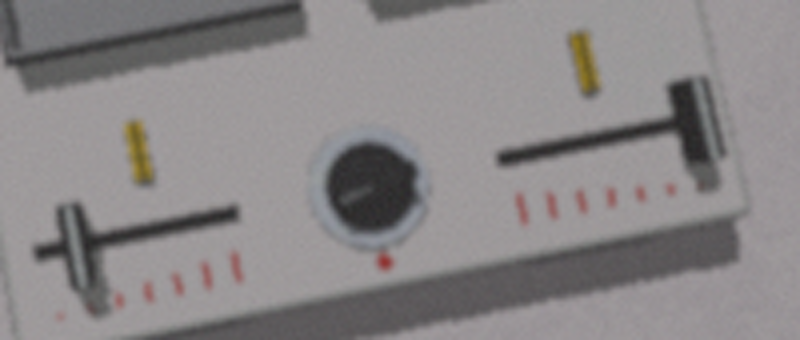

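```bash
cat > b.py <<'E'
from h import *
p=get_image("top")
print("disc",w(p,(237,307),0.094),"dot",w(p,(255.3,311.2),0.08), "mark tip",w(p,(239.7,301),0.124), w(p,(236.8,307.5),.124))
f=p["frame"].astype(int)
print("rgrip top", w(p,(190+118/4,215+707/4),0.126),w(p,(218,389.5),0.126))
w0=get_image("wrist");print(w0["tool_from_camera"].round(3).tolist(),w0["intrinsics"].round(1).tolist())
save(w0,"w0.png")
E
python3 b.py
```

```text
disc [ 0.4812851  -0.01239992  0.094     ] dot [ 0.42962295 -0.02646119  0.08      ] mark tip [0.47285928 0.00858466 0.124     ] [ 0.48118939 -0.00948377  0.124     ]
rgrip top [ 0.53333847 -0.24467461  0.126     ] [ 0.53741881 -0.2384793   0.126     ]
[[-0.0, 0.96, 0.281, 0.072], [1.0, 0.0, -0.001, 0.0], [-0.001, 0.281, -0.96, -0.165], [0.0, 0.0, 0.0, 1.0]] [[279.3, 0.0, 254.5], [0.0, 279.3, 194.7], [0.0, 0.0, 1.0]]
```

{"fn": "servo_tool", "kwargs": {"series": [[[0, 0, -40], 0, 85], [[0, 0, -40], 0.1, 85]]}}

```text
time: 1.7
tcp_pos: [0.1588, -0.5743, 0.283]
ee_rot: [-0.006, 0.996, 0.084, -0.001]
wrist_force: [0.2, -0.0, 0.4]
opening: 0.996
```

```bash
python3 -c "
from h import *
print(observe())"
```

```text
{'time': 1.7, 'joint_pos': array([-1.30105501e+00,  3.01537498e-01,  1.05971759e-01,  1.38764534e+00,
        2.06695231e-05,  1.67272908e+00]), 'qvel': array([ 1.25646782e-03, -1.45614620e-02,  8.03710324e-01,  8.89059715e-01,
       -8.88591395e-04,  1.05704248e+00]), 'joint_torque': array([ 3.67697197e-03, -5.22472250e+01,  2.96530759e+01, -1.41392168e+00,
       -1.53452620e-04, -1.62915956e+00]), 'tcp_pos': array([ 0.15880317, -0.57434811,  0.28302178]), 'ee_rot': array([-0.00610237,  0.99646291,  0.08380419, -0.00113677]), 'wrist_force': array([ 0.19855181, -0.02403793,  0.44311204]), 'wrist_torque': array([-0.10814892, -0.00043376, -0.01089232]), 'opening': 0.9958538855022336}
```

```bash
cat >> h.py <<'E'
def ang(s=None):
    q=(s or observe())["ee_rot"]; a=2*np.arctan2(q[2],q[1]); return (a+np.pi)%(2*np.pi)-np.pi
def plan(target,a_t,n,s=None):
    """rows in tool axes: target world xyz, tool-x angle a_t"""
    s=s or observe(); p=s["tcp_pos"].copy();a=ang(s)
    d=(np.array(target)-p)/n; da=(a_t-a)/n
    out=[]
    for i in range(n):
        x=np.array([np.cos(a),np.sin(a)]);y=np.array([np.sin(a),-np.cos(a)])
        out.append([[round(1000*d[:2]@x,1),round(1000*d[:2]@y,1),round(-1000*d[2],1)],round(-da,3)]);a+=da
    print(p,ang(s),s["joint_pos"].round(2));
    for o in out: print(o)
E
python3 -c "
from h import *
plan((.481,-.012,.27),1.9,14)"
```

```text
[ 0.15880317 -0.57434811  0.28302178] 0.1678084333417451 [-1.3   0.3   0.11  1.39  0.    1.67]
[[np.float64(29.4), np.float64(-35.8), np.float64(0.9)], np.float64(-0.124)]
[[np.float64(33.6), np.float64(-31.9), np.float64(0.9)], np.float64(-0.124)]
[[np.float64(37.3), np.float64(-27.5), np.float64(0.9)], np.float64(-0.124)]
[[np.float64(40.4), np.float64(-22.7), np.float64(0.9)], np.float64(-0.124)]
[[np.float64(42.9), np.float64(-17.5), np.float64(0.9)], np.float64(-0.124)]
[[np.float64(44.7), np.float64(-12.1), np.float64(0.9)], np.float64(-0.124)]
[[np.float64(45.8), np.float64(-6.5), np.float64(0.9)], np.float64(-0.124)]
[[np.float64(46.3), np.float64(-0.8), np.float64(0.9)], np.float64(-0.124)]
[[np.float64(46.0), np.float64(4.9), np.float64(0.9)], np.float64(-0.124)]
[[np.float64(45.1), np.float64(10.6), np.float64(0.9)], np.float64(-0.124)]
[[np.float64(43.4), np.float64(16.1), np.float64(0.9)], np.float64(-0.124)]
[[np.float64(41.1), np.float64(21.3), np.float64(0.9)], np.float64(-0.124)]
[[np.float64(38.2), np.float64(26.2), np.float64(0.9)], np.float64(-0.124)]
[[np.float64(34.6), np.float64(30.7), np.float64(0.9)], np.float64(-0.124)]
```

{"fn": "servo_tool", "kwargs": {"series": [[[29, -36, 1], -0.124, 85], [[34, -32, 1], -0.124, 85], [[37, -28, 1], -0.124, 85], [[40, -23, 1], -0.124, 85], [[43, -18, 1], -0.124, 85], [[45, -12, 1], -0.124, 85], [[46, -7, 1], -0.124, 85], [[46, -1, 1], -0.124, 85]]}}

```text
time: 2.5
tcp_pos: [0.3426, -0.2479, 0.2826]
ee_rot: [0.003, 0.829, 0.559, 0.001]
wrist_force: [0.9, -0.8, 0.4]
opening: 0.998
```

```bash
sed -i 's/for o in out: print(o)/print(str(out).replace("np.float64","").replace("(","").replace(")",""))/' h.py;  python3 -c "
from h import *
plan((.481,-.012,.27),1.9,8)"
```

```text
[ 0.34257261 -0.2478895   0.28256376] 1.1854375326861595 [-0.63 -0.05 -0.3   1.32 -0.    1.33]
[[[33.8, 5.0, 1.6], -0.089], [[33.3, 7.9, 1.6], -0.089], [[32.4, 10.9, 1.6], -0.089], [[31.3, 13.7, 1.6], -0.089], [[30.0, 16.5, 1.6], -0.089], [[28.4, 19.1, 1.6], -0.089], [[26.6, 21.5, 1.6], -0.089], [[24.5, 23.8, 1.6], -0.089]]
```

{"fn": "servo_tool", "kwargs": {"series": [[[34, 5, 2], -0.09, 85], [[33, 8, 2], -0.09, 85], [[32, 11, 2], -0.09, 85], [[31, 14, 2], -0.09, 85], [[30, 16, 2], -0.09, 85], [[28, 19, 2], -0.09, 85], [[26, 21, 2], -0.09, 85], [[25, 24, 2], -0.09, 85]]}}

```text
time: 3.3
tcp_pos: [0.481, 0.0017, 0.2681]
ee_rot: [0.006, 0.565, 0.825, 0.001]
wrist_force: [1.1, -0.2, 0.1]
opening: 0.995
```

{"fn": "servo_tool", "kwargs": {"series": [[[0, 0, 0], 0, 85], [[0, 0, 0], 0, 85]]}}

```text
time: 3.5
tcp_pos: [0.4823, 0.0052, 0.2676]
ee_rot: [0.006, 0.562, 0.827, 0.001]
wrist_force: [-0.0, -0.5, 1.3]
opening: 0.993
```

```bash
cat >> h.py <<'E'
from scipy.spatial.transform import Rotation as Ro
def wrist():
    s=observe(); p=get_image("wrist"); q=s["ee_rot"]
    M=np.eye(4); M[:3,:3]=Ro.from_quat([q[1],q[2],q[3],q[0]]).as_matrix(); M[:3,3]=s["tcp_pos"]
    p["T"]=M@p["tool_from_camera"]; return s,p
E
python3 -c "
from h import *
s,p=wrist();save(p,'w1.png',s=1.5);print(s['tcp_pos'],ang(s))
for q in ['timer_grip','heat_right_grip','marker_right','heat_left_grip','marker_left']:
  for k in place_of(q,p)[:2]: print(q,k['conf'],k['location'],w(p,k['location'],.117 if q[0]=='t' else .126 if q[0]=='h' else .08))
"
```

```text
[0.48227328 0.0051975  0.26761904] 1.9473554467832779
timer_grip 0.91 [193.0, 249.4] [ 0.48616283 -0.01570213  0.117     ]
marker_right 0.71 [297.6, 268.8] [ 0.57563376 -0.1668336   0.08      ]
```

View pics/w1.png

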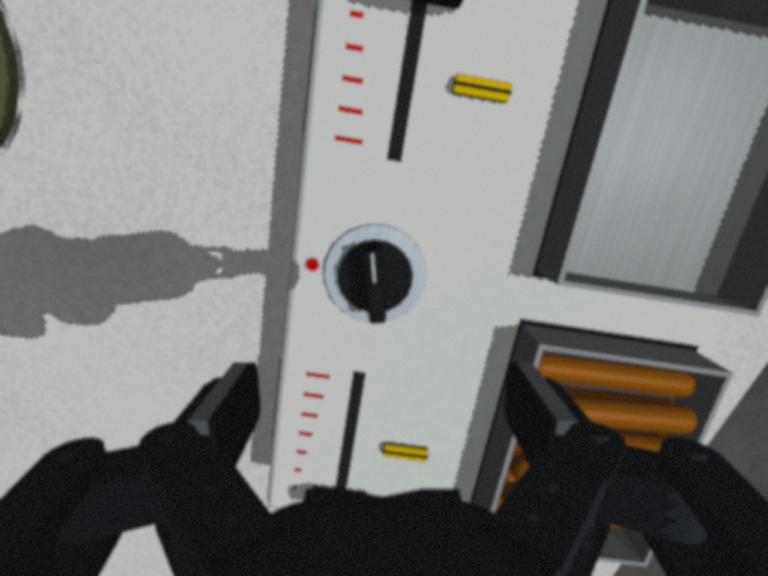

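```bash
python3 -c "
from h import *
s,p=wrist();save(p,'w1c.png',(140,230,190,300),6)
pt=lambda x,y,z:w(p,(y/1.5,x/1.5),z)
a=pt(373,252,.124);b=pt(375,282,.124);print(a,b,(b-a),np.arctan2(*(a-b)[1::-1]))
print('ring',pt(376,272,.08),'dot',pt(313,264,.08))
mr=pt(405,452,.088);ml=pt(482,88,.088);print(mr,ml); d=ml-mr; psi=np.arctan2(-d[0],d[1]);print('psi',psi)
print('slot ends', pt(395,160,.08),pt(358,373,.08))
# deck ring circles: depth-based disc mask z>0.088
"
```

```text
[0.4740801  0.01187938 0.124     ] [ 0.48388095 -0.00931784  0.124     ] [ 0.00980085 -0.02119723  0.        ] 2.0038850837558737
ring [ 0.48568254 -0.01212773  0.08      ] dot [ 0.43255736 -0.02517069  0.08      ]
[ 0.57660465 -0.16852982  0.088     ] [0.50770719 0.15137723 0.088     ]
psi 0.2121270476441726
slot ends [0.46640881 0.07986643 0.08      ] [ 0.50515191 -0.10895056  0.08      ]
```

View pics/w1c.png

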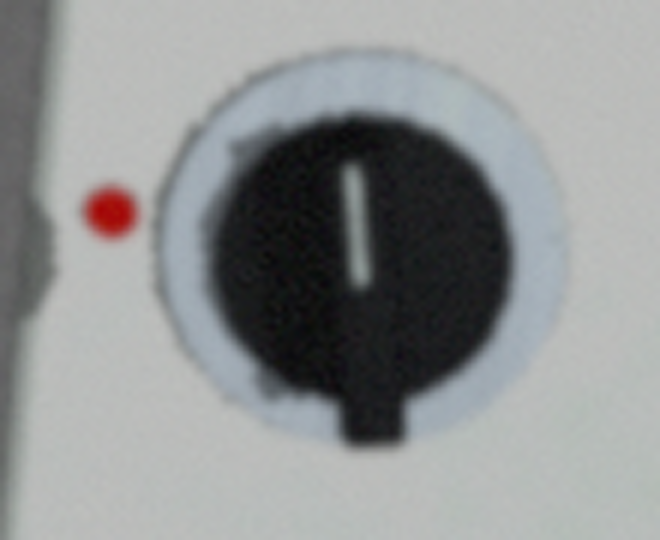

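```bash
python3 -c "
from h import *
plan((.4855,-.0135,.15),2.0,5)"
```

```text
[0.48214844 0.00394488 0.26792191] 1.9447190544915376 [ 0.01  0.06 -0.22  1.28 -0.    1.21]
[[[-3.5, -0.7, 23.6], -0.011], [[-3.5, -0.7, 23.6], -0.011], [[-3.5, -0.7, 23.6], -0.011], [[-3.5, -0.8, 23.6], -0.011], [[-3.5, -0.8, 23.6], -0.011]]
```

{"fn": "servo_tool", "kwargs": {"series": [[[-3.5, -0.7, 24], -0.011, 85], [[-3.5, -0.7, 24], -0.011, 60], [[-3.5, -0.7, 24], -0.011, 60], [[-3.5, -0.7, 24], -0.011, 60], [[-3.5, -0.7, 20], -0.011, 60], [[0, 0, 0], 0, 60]]}}

```text
time: 4.45
tcp_pos: [0.488, -0.018, 0.1505]
ee_rot: [0.008, 0.542, 0.84, 0.002]
wrist_force: [0.3, 1.1, 0.4]
opening: 0.704
```

```bash
python3 -c "
from h import *
plan((.4855,-.0135,.111),2.0,4)
s,p=wrist();save(p,'w2.png',s=1.5)"
```

```text
[ 0.4879624  -0.01798427  0.15051236] 1.9950445863300628 [-0.03  0.12 -0.42  1.01 -0.    1.11]
[[[1.3, -0.1, 9.9], -0.001], [[1.3, -0.1, 9.9], -0.001], [[1.3, -0.1, 9.9], -0.001], [[1.3, -0.1, 9.9], -0.001]]
```

View pics/w2.png

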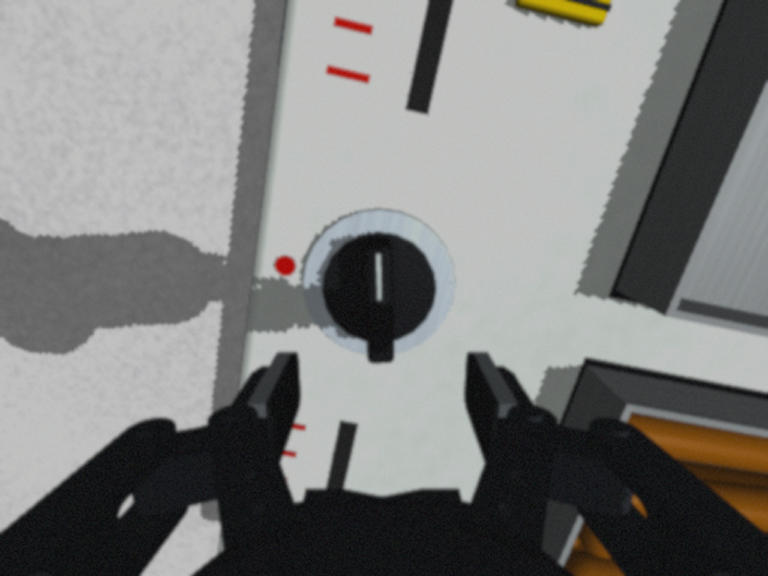

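{"fn": "servo_tool", "kwargs": {"series": [[[1.3, -0.2, 10], 0, 60], [[1.3, -0.2, 10], 0, 60], [[1.3, -0.2, 10], 0, 60], [[1, 0, 9], 0, 60], [[0, 0, 0], 0, 60]]}}

```text
time: 5.0
tcp_pos: [0.4892, -0.0134, 0.1133]
ee_rot: [0.011, 0.543, 0.84, 0.004]
wrist_force: [-0.6, -0.7, -0.8]
opening: 0.703
```

{"fn": "servo_tool", "kwargs": {"series": [[[0, 0, 0], 0, 5], [[0, 0, 0], 0, 5], [[0, 0, 0], 0, 5], [[0, 0, 0], 0, 5], [[0, 0, 0], 0, 5], [[0, 0, 0], 0, 5]]}}

```text
time: 5.6
tcp_pos: [0.4901, -0.0133, 0.1143]
ee_rot: [0.012, 0.543, 0.84, 0.005]
wrist_force: [0.4, -0.2, 0.3]
opening: 0.06
```

```bash
python3 -c "
from h import *
plan((.4855,-.0135,.111),2.0,1)
s,p=wrist();save(p,'w3.png',s=1.5);print(s)"
```

```text
[ 0.49013948 -0.01325201  0.11426935] 1.9941780027203162 [-0.02  0.15 -0.48  0.92 -0.    1.12]
[[[1.7, -4.3, 3.3], -0.006]]
{'time': 5.6, 'joint_pos': array([-0.02390669,  0.14751899, -0.48150009,  0.915924  , -0.00432203,
        1.12345209]), 'qvel': array([-0.00030171, -0.0022636 ,  0.00161345,  0.00038722,  0.00024437,
       -0.00101851]), 'joint_torque': array([ 1.00447130e-02, -4.08123136e+01,  3.13196397e+01, -2.65508490e-01,
       -1.75515201e-02, -8.27109517e-06]), 'tcp_pos': array([ 0.49013948, -0.01325201,  0.11426935]), 'ee_rot': array([0.01215049, 0.54270292, 0.83982247, 0.00491145]), 'wrist_force': array([ 0.44576528, -0.21804584,  0.27529106]), 'wrist_torque': array([-0.01259047,  0.07471268, -0.0148888 ]), 'opening': 0.06046455711978913}
```

View pics/w3.png

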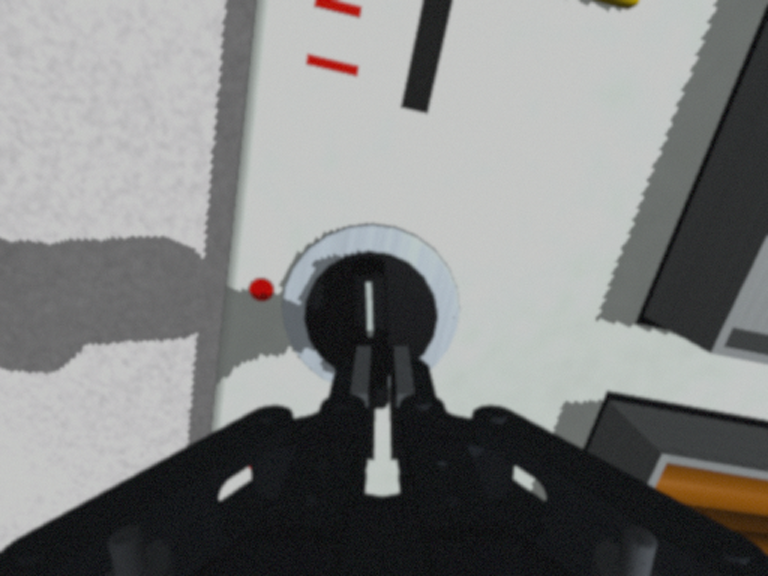

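```bash
python3 -c "
from h import *
s,p=wrist();z=p['z_map']
Tc=np.linalg.inv(p['tool_from_camera']);K=p['intrinsics']
for zz in (-.008,0,.011):
  c=Tc@[0,0,zz,1]; print(zz,1.5*(K[0,0]*c[0]/-c[2]+K[0,2]),1.5*(K[1,1]*-c[1]/-c[2]+K[1,2]))
for x,y in [(360,360),(402,360),(375,330),(370,310),(377,385),(382,340),(400,330),(340,330),(450,200),(300,320),(348,390),(420,390)]:
  print(x,y,w(p,(y/1.5,x/1.5)).round(4))
save(p,'w3c.png',(150,290,180,320),5)
t=get_image('top');save(t,'t3c.png',(190,275,250,360),6)
t=get_image('side');save(t,'s3c.png',(170,300,160,300),5)
"
```

```text
-0.008 380.7558064179677 351.24721971575616
0 380.7641902116619 343.4020903446592
0.011 380.7746097026943 333.65205854381355
360 360 [ 0.4786 -0.0063  0.1521]
402 360 [4.909e-01 1.000e-04 1.538e-01]
375 330 [ 0.4837 -0.005   0.124 ]
370 310 [0.4785 0.0019 0.1239]
377 385 [ 0.4945 -0.0272  0.1238]
382 340 [ 0.4884 -0.0086  0.122 ]
400 330 [ 0.5    -0.0117  0.0933]
340 330 [ 0.4738 -0.023   0.0936]
450 200 [0.4971 0.0523 0.079 ]
300 320 [ 0.4546 -0.0296  0.085 ]
348 390 [ 0.477  -0.0111  0.1648]
420 390 [ 0.4969 -0.0017  0.1659]
```

View pics/w3c.png

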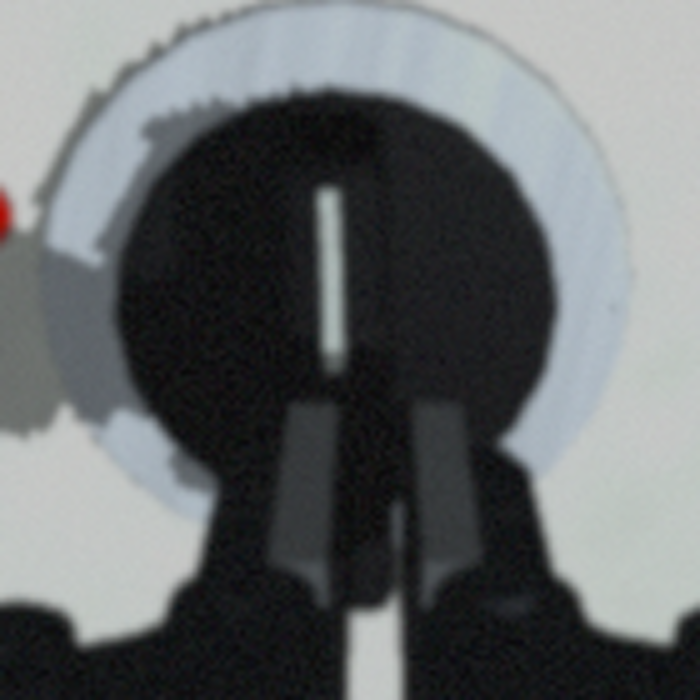

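View pics/s3c.png

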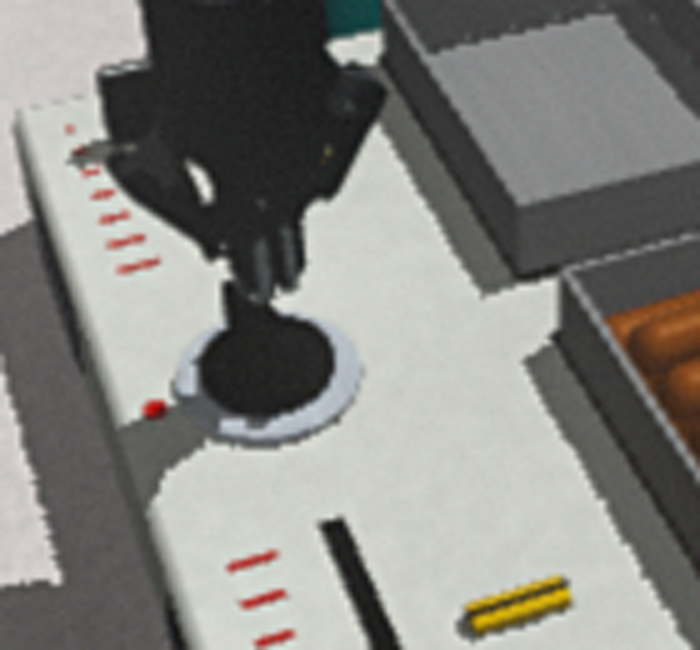

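```bash
python3 -c "
from h import *
s,p=wrist();z=p['z_map']
K=p['intrinsics']
for r in range(222,262,3):
  o=[]
  for c in (238,240,242,254,266,268,270):
    d=np.array([(c-K[0,2])/K[0,0],-(r-K[1,2])/K[1,1],-1.0])*z[r,c]
    o.append((p['tool_from_camera']@np.r_[d,1])[:3].round(3).tolist())
  print(r,o)
"
```

```text
222 [[0.009, -0.009, -0.01], [0.009, -0.008, -0.009], [0.009, -0.007, -0.01], [0.008, 0.0, -0.009], [-0.004, 0.009, 0.021], [-0.004, 0.01, 0.021], [-0.003, 0.012, 0.02]]
225 [[0.006, -0.01, -0.008], [0.007, -0.008, -0.009], [0.007, -0.007, -0.01], [0.006, 0.0, -0.009], [-0.006, 0.009, 0.021], [-0.006, 0.01, 0.021], [0.072, 0.0, -0.165]]
228 [[0.004, -0.01, -0.009], [0.005, -0.008, -0.009], [0.005, -0.007, -0.01], [0.005, 0.0, -0.009], [-0.008, 0.009, 0.02], [-0.008, 0.01, 0.021], [-0.009, 0.012, 0.021]]
231 [[0.011, -0.008, -0.029], [0.011, -0.007, -0.028], [0.011, -0.006, -0.028], [0.003, 0.0, -0.01], [0.011, 0.007, -0.028], [0.011, 0.008, -0.028], [0.011, 0.009, -0.029]]
234 [[0.011, -0.008, -0.032], [0.011, -0.007, -0.032], [0.011, -0.006, -0.032], [0.001, 0.0, -0.009], [0.011, 0.006, -0.032], [0.011, 0.007, -0.032], [0.011, 0.008, -0.032]]
237 [[0.011, -0.008, -0.035], [0.011, -0.007, -0.035], [0.011, -0.006, -0.036], [-0.001, 0.0, -0.01], [0.011, 0.006, -0.036], [0.011, 0.007, -0.036], [0.011, 0.008, -0.036]]
240 [[0.011, -0.008, -0.039], [0.011, -0.007, -0.039], [0.011, -0.006,
[... 616 characters left out ...]
0.049]]
252 [[0.011, -0.007, -0.051], [0.011, -0.006, -0.051], [0.011, -0.005, -0.051], [-0.012, 0.0, -0.009], [0.011, 0.006, -0.051], [0.011, 0.006, -0.051], [0.011, 0.007, -0.052]]
255 [[0.011, -0.007, -0.055], [0.011, -0.006, -0.054], [0.011, -0.005, -0.054], [-0.014, 0.0, -0.009], [0.011, 0.005, -0.054], [0.011, 0.006, -0.054], [0.01, 0.007, -0.053]]
258 [[0.011, -0.007, -0.056], [0.011, -0.006, -0.057], [0.011, -0.005, -0.057], [-0.015, 0.0, -0.011], [0.011, 0.005, -0.057], [0.011, 0.006, -0.057], [0.011, 0.007, -0.057]]
261 [[0.011, -0.007, -0.059], [0.012, -0.006, -0.061], [0.072, 0.0, -0.165], [-0.018, 0.0, -0.009], [0.01, 0.005, -0.058], [0.011, 0.006, -0.06], [0.011, 0.007, -0.06]]
```

View pics/t3c.png

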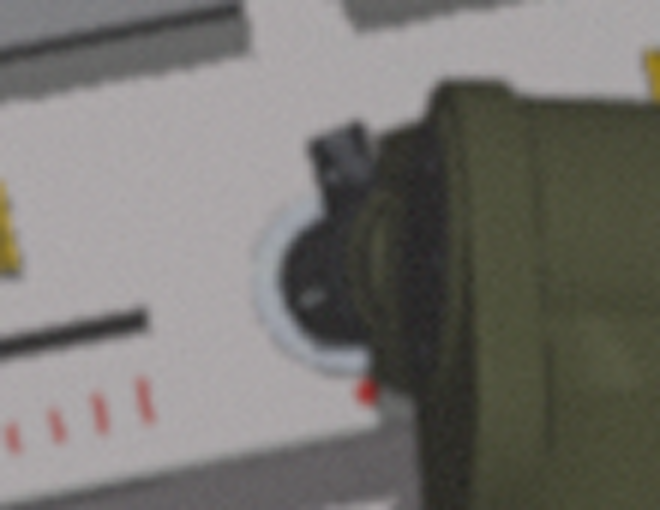

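{"fn": "servo_tool", "kwargs": {"series": [[[1, -3, 0], 0, 45], [[0.7, -1.5, 0], 0, 45], [[0, 0, 0], 0, 45], [[0, 0, 0], 0, 45]]}}

```text
time: 6.25
tcp_pos: [0.4844, -0.0136, 0.1139]
ee_rot: [0.012, 0.543, 0.84, 0.005]
wrist_force: [-0.8, -0.2, -1.8]
opening: 0.527
```

```bash
python3 -c "
from h import *
plan((.4855,-.0135,.09),2.0,3)
s,p=wrist();save(p,'w4.png',s=1.5)
K=p['intrinsics']; z=p['z_map']
m=np.zeros_like(z)
r,c=np.mgrid[:384,:512]
d=np.stack([(c-K[0,2])/K[0,0]*z,-(r-K[1,2])/K[1,1]*z,-z,np.ones_like(z)],-1)@p['tool_from_camera'].T
t=d[...,:3]; ok=(z>0.03)&(abs(t[...,0]-.011)<.002)&(abs(t[...,1])<.05)&(t[...,2]<-.012)
print('tip z (tool)',np.percentile(t[ok][:,2],[95,99,100]), t[ok][:,1].min(),t[ok][:,1].max())
"
```

```text
[ 0.48443669 -0.01359078  0.11387594] 1.9941866678478384 [-0.02  0.14 -0.49  0.91 -0.    1.12]
[[[-0.1, 0.3, 8.0], -0.002], [[-0.1, 0.3, 8.0], -0.002], [[-0.1, 0.3, 8.0], -0.002]]
tip z (tool) [-0.0502527  -0.0336355  -0.02688575] -0.04999945207934485 0.04999943162293949
```

View pics/w4.png

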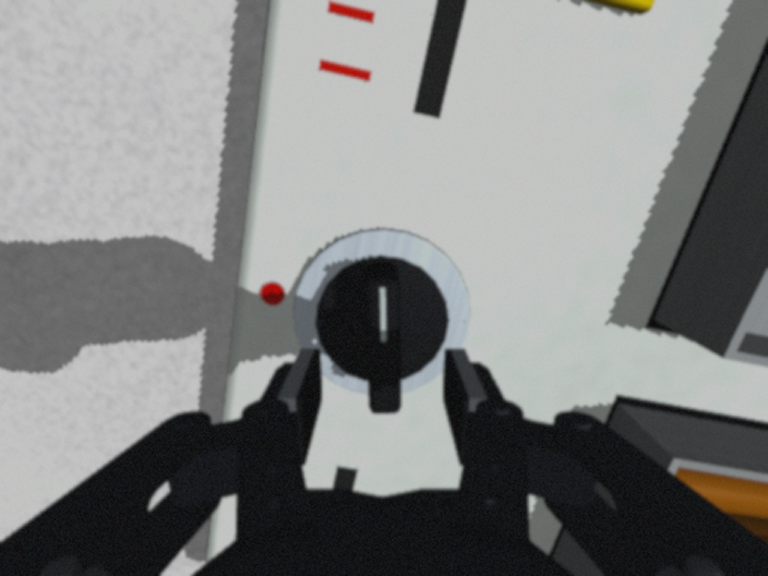

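{"fn": "servo_tool", "kwargs": {"series": [[[0, 0.2, 10], 0, 45], [[0, 0.2, 10], 0, 45], [[0, 0.2, 10], 0, 45], [[0, 0, 6], 0, 45], [[0, 0, 0], 0, 45]]}}

```text
time: 6.8
tcp_pos: [0.4854, -0.0135, 0.0738]
ee_rot: [0.011, 0.543, 0.84, 0.004]
wrist_force: [-0.6, -0.1, -0.0]
opening: 0.526
```

```bash
python3 -c "
from h import *
plan((.4855,-.0135,.073),2.0,1)
s,p=wrist();save(p,'w5.png',s=1.5);print(s['wrist_force'])"
```

```text
[ 0.48544921 -0.01348408  0.07382211] 1.9942357674845965 [-0.02  0.18 -0.54  0.82 -0.    1.12]
[[[-0.0, 0.0, 0.8], -0.006]]
[-6.10601726e-01 -7.09642875e-02 -8.81004902e-05]
```

View pics/w5.png

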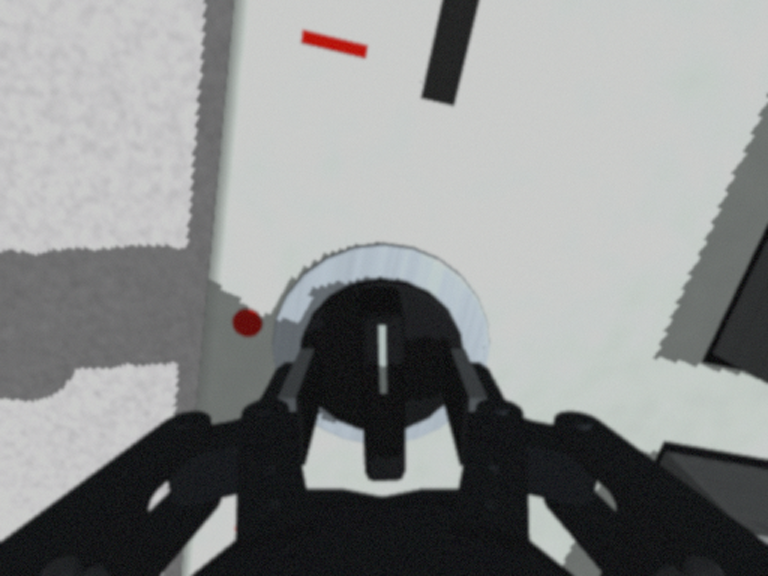

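Fingers now straddle the bar (x 382, y 290–475). Closing on it.

{"fn": "servo_tool", "kwargs": {"series": [[[0, 0, 0], 0, 5], [[0, 0, 0], 0, 5], [[0, 0, 0], 0, 5], [[0, 0, 0], 0, 5], [[0, 0, 0], 0, 5]]}}

```text
time: 7.35
tcp_pos: [0.4856, -0.0135, 0.0746]
ee_rot: [0.011, 0.543, 0.84, 0.004]
wrist_force: [0.7, 0.3, -1.5]
opening: 0.153
```

```bash
python3 -c "
from h import *
plan((.4855,-.0135,.073),2.0,1)
s,p=wrist();save(p,'w6.png',s=1.5);print(s['wrist_force'],s['wrist_torque'],s['opening']*85.4)"
```

```text
[ 0.48557807 -0.01354741  0.07455299] 1.9941489701309 [-0.02  0.18 -0.54  0.82 -0.    1.12]
[[[0.1, -0.1, 1.6], -0.006]]
[ 0.72797336  0.31326719 -1.51110109] [-0.03720773  0.20422707 -0.02029574] 13.050272116245875
```

View pics/w6.png

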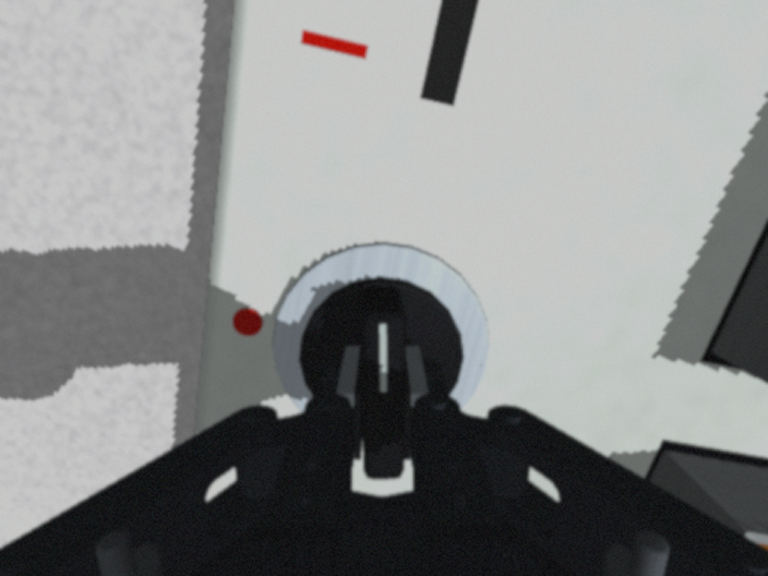

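{"fn": "servo_tool", "kwargs": {"series": [[[0, 0, 0], -0.14, 5], [[0, 0, 0], -0.14, 5], [[0, 0, 0], -0.14, 5], [[0, 0, 0], -0.14, 5]]}}

```text
time: 7.8
tcp_pos: [0.4861, -0.013, 0.0746]
ee_rot: [0.012, 0.28, 0.96, 0.002]
wrist_force: [-0.1, -0.2, -2.7]
opening: 0.152
```

```bash
python3 -c "
from h import *
a=ang()
plan((.4855,-.0135,.074),a,1)
s=observe();print(s['wrist_force'],s['wrist_torque'],s['opening']*85.4, (np.pi+.212-a)%6.283)"
```

```text
[ 0.48608021 -0.01299678  0.07456566] 2.5742522056448642 [-0.02  0.18 -0.54  0.82 -0.    0.54]
[[[0.2, -0.7, 0.6], -0.0]]
[-0.12723815 -0.24825698 -2.6746528 ] [ 0.15154023  0.17572531 -0.04105943] 12.968691463282529 0.7793404479449291
```

{"fn": "servo_tool", "kwargs": {"series": [[[0, -0.4, 0], -0.14, 5], [[0, -0.3, 0], -0.14, 5], [[0, 0, 0], -0.14, 5], [[0, 0, 0], -0.14, 5], [[0, 0, 0], -0.1, 5], [[0, 0, 0], 0, 5]]}}

```text
time: 8.4
tcp_pos: [0.4863, -0.0121, 0.0746]
ee_rot: [0.013, -0.061, 0.998, -0.001]
wrist_force: [1.1, -1.4, -2.0]
opening: 0.149
```

```bash
cat > st.py <<'E'
from h import *
s=observe();a=ang(s);print(s['tcp_pos'],a,s['wrist_force'],s['wrist_torque'],s['opening']*85.4, 'left',(np.pi+.212-a+3.14159)%6.28318-3.14159,s['joint_pos'].round(2))
E
python3 st.py
```

```text
[ 0.48629071 -0.01210332  0.0746097 ] -3.0192415750067703 [ 1.13261894 -1.43194102 -1.97206019] [0.02661366 0.22463798 0.05626323] 12.758257973980339 left 0.08965422859656424 [-0.03  0.18 -0.54  0.82  0.   -0.15]
```

{"fn": "servo_tool", "kwargs": {"series": [[[0, 0, 0], -0.05, 5], [[0, 0, 0], -0.04, 5], [[0, 0, 0], 0, 5]]}}

```text
time: 8.7
tcp_pos: [0.4863, -0.012, 0.0746]
ee_rot: [0.013, -0.104, 0.995, -0.001]
wrist_force: [-0.2, -1.0, -2.1]
opening: 0.153
```

```bash
python3 st.py
```

```text
[ 0.48625481 -0.01199904  0.07460887] -2.9341759508680685 [-0.17445741 -0.97597371 -2.0677357 ] [0.05768842 0.27131342 0.11413682] 13.060257379414233 left 0.00458860445786069 [-0.03  0.18 -0.54  0.82  0.   -0.23]
```

{"fn": "servo_tool", "kwargs": {"series": [[[0, 0, 0], -0.04, 5], [[0, 0, 0], -0.04, 5]]}}

```text
time: 8.9
tcp_pos: [0.4869, -0.012, 0.0748]
ee_rot: [0.013, -0.139, 0.99, -0.001]
wrist_force: [-0.4, 0.2, -3.8]
opening: 0.153
```

```bash
python3 st.py
```

```text
[ 0.48686522 -0.01198587  0.07483508] -2.862400517847666 [-0.43649474  0.17560495 -3.81678096] [ 0.18509778  0.29835079 -1.26605044] 13.09054007947733 left -0.06718682856254166 [-0.03  0.18 -0.54  0.82  0.   -0.31]
```

{"fn": "servo_tool", "kwargs": {"series": [[[0, 0, 0], 0, 45], [[0, 0, 0], 0, 45], [[0, 0, 0], 0, 45], [[0, 0, -20], 0, 45], [[0, 0, -40], 0, 45], [[0, 0, -50], 0, 45], [[0, 0, -30], 0, 45]]}}

```text
time: 9.6
tcp_pos: [0.4795, -0.012, 0.2152]
ee_rot: [0.009, -0.135, 0.991, -0.001]
wrist_force: [0.1, -0.3, -0.6]
opening: 0.527
```

```bash
python3 st.py; python3 -c "
from h import *
s,p=wrist();save(p,'w7.png',s=1.5)"
```

```text
[ 0.47947868 -0.01202577  0.21522172] -2.8713898228143258 [ 0.05625668 -0.27780201 -0.58271062] [ 0.00014456  0.01534525 -0.02799593] 44.99136566338619 left -0.05819752359588026 [-0.03  0.07 -0.33  1.15  0.   -0.3 ]
```

View pics/w7.png

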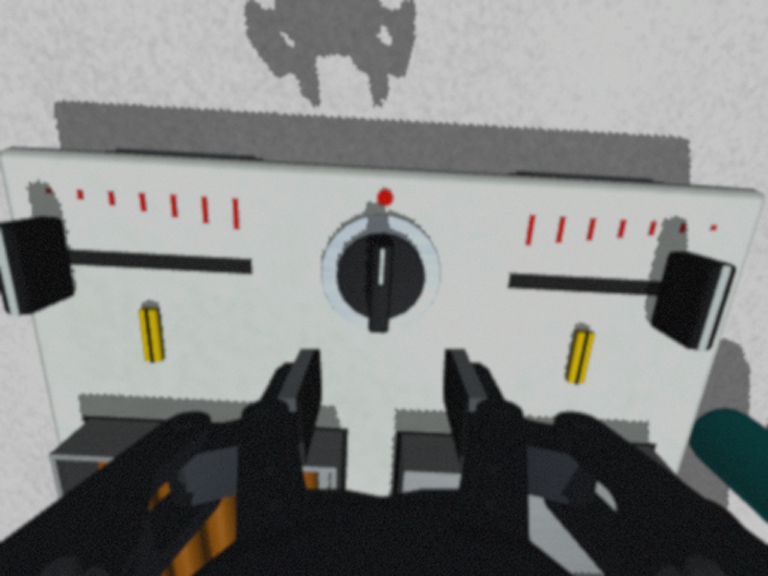

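```bash
python3 -c "
from h import *
s,p=wrist();save(p,'w7c.png',(120,235,190,320),6)
pt=lambda x,y,z:w(p,(y/1.5,x/1.5),z)
mr=pt(151.5,334,.088);ml=pt(580,356.5,.088);d=ml-mr;print(mr,ml,'psi',np.arctan2(-d[0],d[1]))
sr=pt(251,266,.08);sl=pt(510,281,.08);d=sl-sr;print('slots',sr,sl,np.arctan2(-d[0],d[1]),(sr+sl)/2)
a=pt(382,248,.124);b=pt(381.3,284,.124);print('mark',np.arctan2(*(a-b)[1::-1])+np.pi, 'dot',pt(385,198,.08))
for q in ['heat_right_grip','marker_right','marker_left','timer_grip']:
  for k in place_of(q,p)[:2]: print(q,k['conf'],np.array(k['location'])*1.5,w(p,k['location'],.126 if q[0]=='h' else .08))
"
```

```text
[ 0.58077588 -0.16898769  0.088     ] [0.51004916 0.15437014 0.088     ] psi 0.21533465637389312
slots [ 0.50974878 -0.10664042  0.08      ] [0.46890556 0.0833968  0.08      ] 0.21170183253185845 [ 0.48932717 -0.01162181  0.08      ]
mark 0.2509740804917171 dot [ 0.43512153 -0.02363213  0.08      ]
heat_right_grip 0.97 [264.75  12.  ] [ 0.53435353 -0.24181736  0.126     ]
marker_right 0.97 [324.3  154.35] [ 0.57653019 -0.17141849  0.08      ]
marker_left 0.79 [345.9 580.5] [0.50413139 0.15602837 0.08      ]
timer_grip 0.71 [286.2  378.75] [ 0.4993531  -0.01060528  0.08      ]
timer_grip 0.28 [348.45 573.9 ] [0.50758202 0.15191046 0.08      ]
```

View pics/w7c.png

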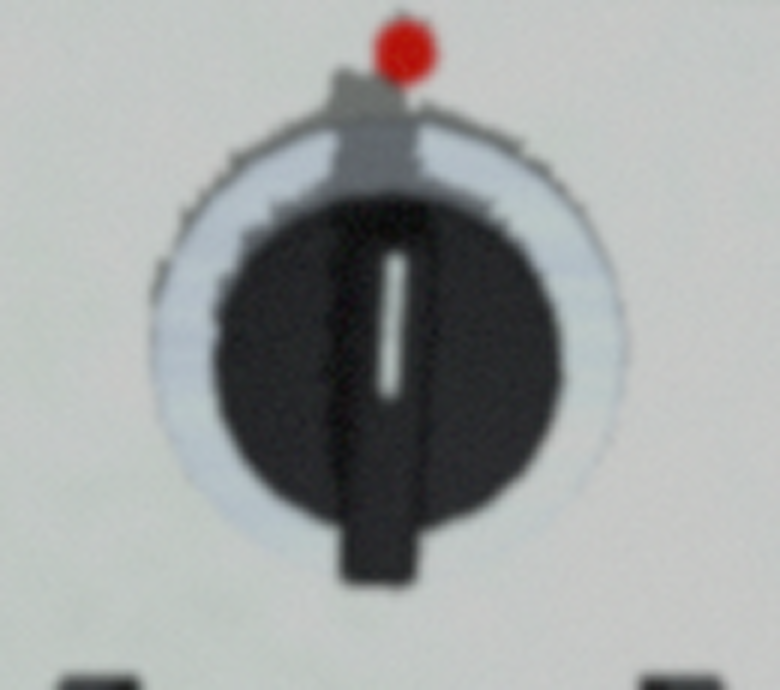

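```bash
python3 -c "
from h import *
s=observe();p=s['tcp_pos'].copy();a=ang(s);n=21
d=(np.array([.535,-.242,.25])-p)/n; da=(.2135-np.pi-0-a) 
da=(.2135-(a+2*np.pi))/n
print(da)
for i in range(n):
  x=np.array([np.cos(a),np.sin(a)]);y=np.array([np.sin(a),-np.cos(a)]);print((1000*d[:2]@x).round(1),(1000*d[:2]@y).round(1),(-1000*d[2]).round(1),end=' | ');a+=da
"
```

```text
-0.1523265862679848
0.3 -11.3 -1.9 | -1.4 -11.2 -1.9 | -3.1 -10.9 -1.9 | -4.7 -10.3 -1.9 | -6.2 -9.4 -1.9 | -7.6 -8.4 -1.9 | -8.8 -7.1 -1.9 | -9.7 -5.7 -1.9 | -10.5 -4.2 -1.9 | -11.0 -2.5 -1.9 | -11.3 -0.8 -1.9 | -11.3 0.9 -1.9 | -11.0 2.6 -1.9 | -10.5 4.2 -1.9 | -9.7 5.8 -1.9 | -8.7 7.2 -1.9 | -7.5 8.4 -1.9 | -6.2 9.4 -1.9 | -4.7 10.3 -1.9 | -3.1 10.9 -1.9 | -1.4 11.2 -1.9 |
```

{"fn": "servo_tool", "kwargs": {"series": [[[0, -11, -2], 0.149, 60], [[-1, -11, -2], 0.149, 60], [[-3, -11, -2], 0.149, 60], [[-5, -10, -2], 0.149, 60], [[-6, -9, -2], 0.149, 60], [[-8, -8, -2], 0.149, 60], [[-9, -7, -2], 0.149, 60], [[-10, -6, -2], 0.149, 60]]}}

```text
time: 10.7
tcp_pos: [0.4917, -0.0995, 0.212]
ee_rot: [-0.006, 0.45, 0.893, -0.0]
wrist_force: [0.2, -0.6, 0.2]
opening: 0.701
```

{"fn": "servo_tool", "kwargs": {"series": [[[-10, -4, -2], 0.149, 60], [[-11, -2, -2], 0.149, 60], [[-11, -1, -2], 0.149, 60], [[-11, 1, -2], 0.149, 60], [[-11, 3, -2], 0.149, 60], [[-10, 4, -2], 0.149, 60], [[-10, 6, -2], 0.149, 60], [[-9, 7, -2], 0.149, 60]]}}

```text
time: 11.5
tcp_pos: [0.5079, -0.1867, 0.2113]
ee_rot: [-0.014, 0.876, 0.483, -0.013]
wrist_force: [-0.1, -0.6, -0.3]
opening: 0.706
```

```bash
python3 st.py; python3 -c "
from h import *
plan((.535,-.242,.25),.2135,7)"
```

```text
[ 0.50794681 -0.18666526  0.21133292] 1.0074679179819537 [-0.12013423 -0.56190169 -0.32517427] [-0.03175451 -0.07851599  0.03919532] 60.28751962299422 left 2.34612473560784 [-0.35  0.24 -0.14  1.23 -0.    1.78]
[ 0.50794681 -0.18666526  0.21133292] 1.0074679179819537 [-0.35  0.24 -0.14  1.23 -0.    1.78]
[[[-4.6, 7.5, -5.5], 0.113], [[-3.7, 8.0, -5.5], 0.113], [[-2.8, 8.3, -5.5], 0.113], [[-1.9, 8.6, -5.5], 0.113], [[-0.9, 8.8, -5.5], 0.113], [[0.1, 8.8, -5.5], 0.113], [[1.1, 8.7, -5.5], 0.113]]
```

{"fn": "servo_tool", "kwargs": {"series": [[[-5, 7.5, -8], 0.113, 60], [[-4, 8, -8], 0.113, 60], [[-3, 8, -8], 0.113, 60], [[-2, 8.5, -8], 0.113, 60], [[-1, 9, -8], 0.113, 60], [[0, 9, -8], 0.113, 60], [[1, 9, -8], 0.113, 60], [[0, 0, 0], 0, 60]]}}

```text
time: 12.3
tcp_pos: [0.5291, -0.245, 0.2499]
ee_rot: [-0.014, 0.996, 0.089, -0.03]
wrist_force: [0.5, -0.8, 0.6]
opening: 0.705
```

```bash
python3 st.py; python3 -c "
from h import *
plan((.535,-.242,.2),.2135,3)
s,p=wrist();save(p,'w8.png',s=1.5);print(s['ee_rot'])
for q in ['heat_right_grip','marker_right']:
  for k in place_of(q,p)[:2]: print(q,k['conf'],np.array(k['location'])*1.5,w(p,k['location'],.126 if q[0]=='h' else .08))
"
```

```text
[ 0.5291218  -0.24502128  0.24991662] 0.1774714819339822 [ 0.46045688 -0.80955403  0.62003568] [-0.06512497 -0.06480877 -0.05603924] 60.204606813547734 left -3.107058828344189 [-0.43  0.33  0.07  1.38 -0.01  2.53]
[ 0.5291218  -0.24502128  0.24991662] 0.1774714819339822 [-0.43  0.33  0.07  1.38 -0.01  2.53]
[[[2.1, -0.6, 16.6], -0.012], [[2.1, -0.6, 16.6], -0.012], [[2.1, -0.6, 16.6], -0.012]]
[-0.01405459  0.99551463  0.08857032 -0.03013956]
heat_right_grip 0.7 [257.85 384.3 ] [ 0.53410653 -0.24189915  0.126     ]
marker_right 0.81 [169.05 297.3 ] [ 0.57845843 -0.16504044  0.08      ]
```

View pics/w8.png

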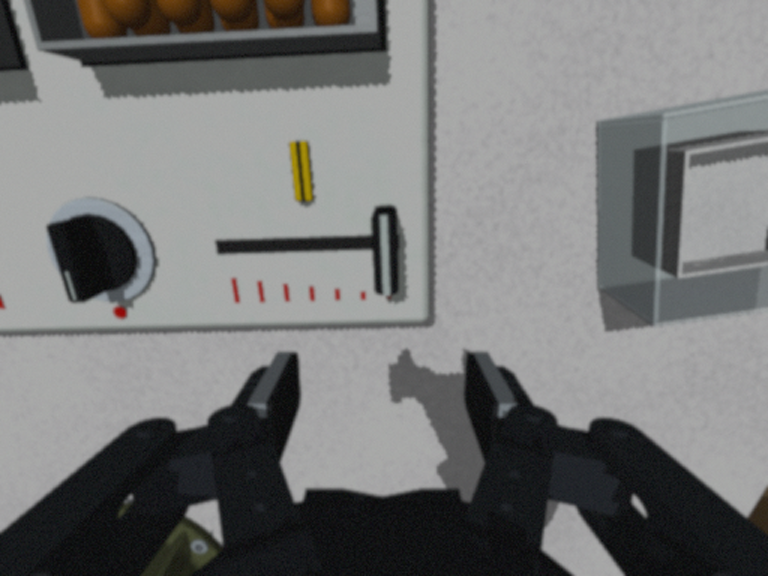

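```bash
cat >> h.py <<'E'
def plan2(target,a_t,n,off=-.042):
    """pad point (tool z off) to world target; exact tool-axes shift using full rotation"""
    s=observe();q=s['ee_rot'];R=Ro.from_quat([q[1],q[2],q[3],q[0]]).as_matrix()
    pad=s['tcp_pos']+R@[0,0,off]
    d=R.T@(np.array(target)-pad)*1000
    print('pad',pad.round(4),'tool z',R[:,2].round(3),'a',ang(s),'rows',n,'x',(d/n).round(2),'total',d.round(1),'turn',-(a_t-ang(s)))
E
python3 -c "
from h import *
plan2((.5345,-.242,.16),.2135,5)"
```

```text
pad [ 0.5309 -0.2448  0.2914] tool z [-0.064  0.023 -0.998] a 0.18131253550733284 rows 5 x [ 2.33  0.5  26.2 ] total [ 11.6   2.5 131. ] turn -0.032187464492667156
```

{"fn": "servo_tool", "kwargs": {"series": [[[2.3, 0.5, 26], -0.006, 60], [[2.3, 0.5, 26], -0.006, 60], [[2.3, 0.5, 26], -0.006, 60], [[2.3, 0.5, 26], -0.006, 60], [[2, 0.5, 22], -0.006, 60], [[0, 0, 0], 0, 60]]}}

```text
time: 13.05
tcp_pos: [0.5287, -0.2369, 0.116]
ee_rot: [-0.016, 0.993, 0.113, -0.032]
wrist_force: [-0.6, 0.2, 0.1]
opening: 0.702
```

```bash
python3 -c "
from h import *
plan2((.5345,-.242,.109),.2135,4)
s,p=wrist();save(p,'w9.png',s=1.5)"
```

```text
pad [ 0.5315 -0.238   0.1579] tool z [-0.067  0.025 -0.997] a 0.2264949325481047 rows 4 x [ 1.21  1.64 12.11] total [ 4.9  6.5 48.5] turn 0.012994932548104715
```

View pics/w9.png

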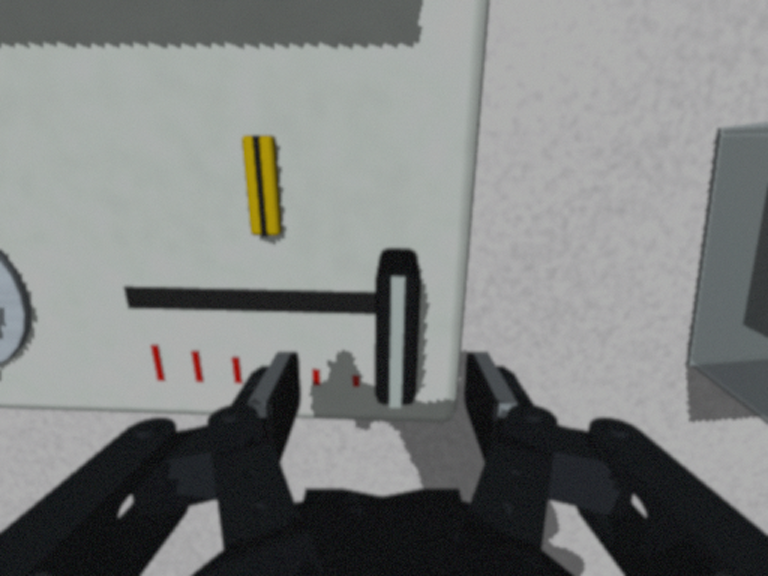

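{"fn": "servo_tool", "kwargs": {"series": [[[1.2, 1.6, 12], 0.013, 60], [[1.2, 1.6, 12], 0, 60], [[1.2, 1.6, 12], 0, 60], [[1, 1, 11], 0, 60], [[0, 0, 0], 0, 60]]}}

```text
time: 13.6
tcp_pos: [0.5346, -0.2418, 0.0698]
ee_rot: [-0.014, 0.994, 0.107, -0.029]
wrist_force: [-1.7, 0.7, -0.0]
opening: 0.704
```

```bash
python3 -c "
from h import *
plan2((.5345,-.242,.109),.2135,4)
s,p=wrist();save(p,'w10.png',s=1.5);print(s['wrist_force'])"
```

```text
pad [ 0.5371 -0.2427  0.1117] tool z [-0.06   0.023 -0.998] a 0.21364990622256474 rows 4 x [-0.56 -0.29  0.73] total [-2.2 -1.2  2.9] turn 0.00014990622256474961
[-1.74939875  0.67015094 -0.02209412]
```

View pics/w10.png

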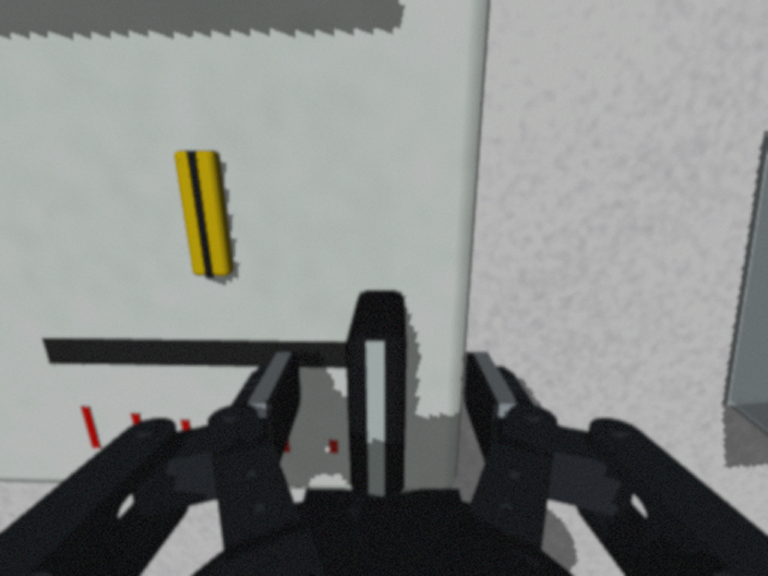

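{"fn": "servo_tool", "kwargs": {"series": [[[0, 0, 0], 0, 8], [[0, 0, 0], 0, 8], [[0, 0, 0], 0, 8], [[0, 0, 0], 0, 8], [[0, 0, 0], 0, 8]]}}

```text
time: 14.15
tcp_pos: [0.5352, -0.2406, 0.0719]
ee_rot: [-0.015, 0.994, 0.107, -0.028]
wrist_force: [0.2, 2.4, -3.6]
opening: 0.203
```

```bash
python3 st.py; python3 -c "
from h import *
s,p=wrist();save(p,'w11.png',s=1.5)
pt=lambda x,y,z:w(p,(y/1.5,x/1.5),z)
a=pt(192,152,.088);b=pt(208,276,.088);print(a,b,np.arctan2(*(a-b)[1::-1]))
c=pt(375,350,.126);d=pt(377,480,.126);print('grip line',c,d,np.arctan2(*(c-d)[1::-1]))
u=np.array([-np.sin(.2135),np.cos(.2135)]);print('marker',u@a[:2],u@b[:2],'grip',u@c[:2],u@d[:2])
"
```

```text
[ 0.53523067 -0.24062374  0.07185751] 0.21491372222457494 [ 0.20182359  2.37578469 -3.59776716] [-0.71245623 -0.36332815  0.05391698] 17.364652945417454 left 3.1386789313652184 [-0.42  0.43 -0.2   1.   -0.    2.51]
[ 0.59859914 -0.16265537  0.088     ] [ 0.55614822 -0.17126584  0.088     ] 0.200118579325629
grip line [ 0.56013825 -0.23531994  0.126     ] [ 0.51469003 -0.24559783  0.126     ] 0.22240416487221493
marker -0.2857945460769715 -0.28521494227790617 grip -0.3486601313836363 -0.3490750232936589
```

View pics/w11.png

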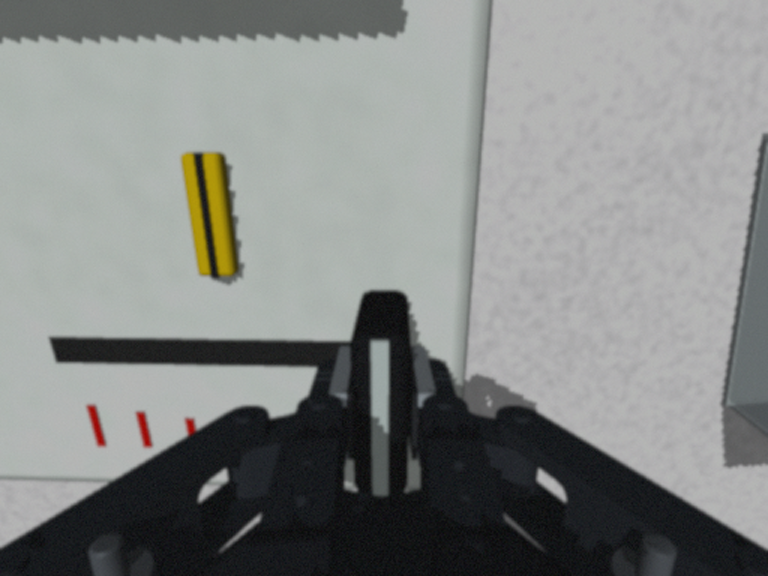

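{"fn": "servo_tool", "kwargs": {"series": [[[0, -10, 0], 0, 8], [[0, -10, 0], 0, 8], [[0, -10, 0], 0, 8], [[0, -10, 0], 0, 8], [[0, -10, 0], 0, 8], [[0, 0, 0], 0, 8]]}}

```text
time: 14.8
tcp_pos: [0.524, -0.1895, 0.0719]
ee_rot: [-0.013, 0.994, 0.107, -0.028]
wrist_force: [1.6, 0.1, -6.7]
opening: 0.201
```

```bash
python3 st.py; python3 -c "
from h import *
s,p=wrist();save(p,'w12.png',s=1.5);save(p,'w12c.png',(70,340,190,310),3)"
```

```text
[ 0.52399303 -0.1894689   0.07189355] 0.21489067309736454 [ 1.59059081  0.11601874 -6.70499275] [-0.89553011 -0.66389216  0.07607369] 17.144008174054033 left 3.1387019804924288 [-0.35  0.38 -0.28  0.97 -0.    2.58]
```

View pics/w12.png

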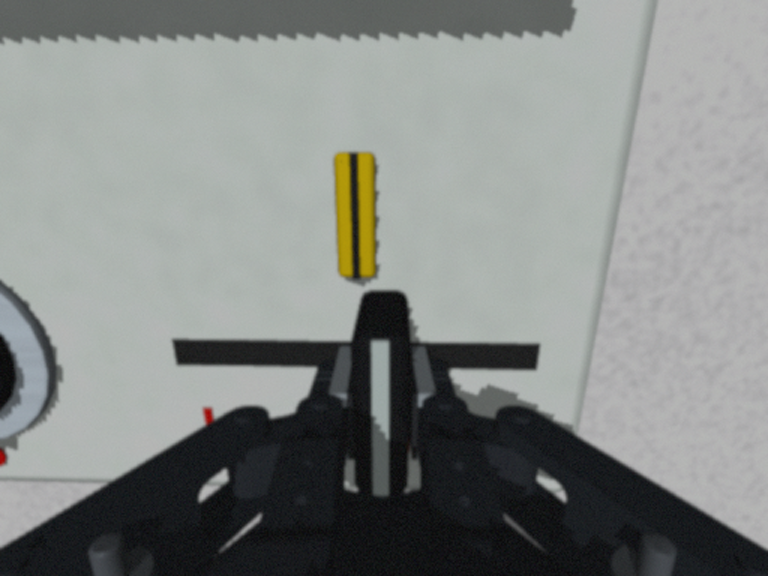

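```bash
cat > m.py <<'E'
from h import *
import sys
s,p=wrist()
f=p['frame'];hsv=cv2.cvtColor(f,cv2.COLOR_BGR2HSV)
y=((hsv[...,0]>18)&(hsv[...,0]<38)&(hsv[...,1]>120)&(hsv[...,2]>90)).astype(np.uint8)
y=cv2.morphologyEx(y,cv2.MORPH_CLOSE,np.ones((5,5)))
n,l,st,ce=cv2.connectedComponentsWithStats(y);g=f.astype(int).sum(2)
u=np.array([-np.sin(.2135),np.cos(.2135)])
for i in range(1,n):
    if st[i,4]<300: continue
    x0,y0,ww,h,_=st[i];L=[]
    for r in range(y0+4,y0+h-4):
        cs=np.nonzero(l[r]==i)[0]; cc=cs[4:-4]
        if len(cc)<3: continue
        k=cc[np.argmin(g[r,cc])]; wt=np.clip(300-g[r,k-3:k+4],0,None)
        if wt.sum()==0: continue
        L.append(u@w(p,(r,(wt*np.arange(k-3,k+4)).sum()/wt.sum()),.088)[:2])
    print('marker',st[i],np.median(L),L[0],L[-1])
# grip white line within cols 240-268
L=[]
for r in range(232,300,4):
    a=g[r,246:263]; wt=np.clip(a-200,0,None)
    if wt.sum()>100: L.append((r,round(u@w(p,(r,(wt*np.arange(246,263)).sum()/wt.sum()),.126)[:2],5)))
print('grip',L)
E
python3 m.py
```

```text
marker [ 223  102   27   83 1881] -0.28728065810211634 -0.2877655874577276 -0.28679395207481867
grip [(232, np.float64(-0.29742)), (236, np.float64(-0.29741)), (240, np.float64(-0.29742)), (244, np.float64(-0.29742)), (248, np.float64(-0.29744)), (252, np.float64(-0.29743)), (256, np.float64(-0.29743)), (260, np.float64(-0.29741)), (264, np.float64(-0.29743)), (268, np.float64(-0.29742)), (272, np.float64(-0.29742)), (276, np.float64(-0.29747)), (280, np.float64(-0.29778)), (284, np.float64(-0.29824)), (288, np.float64(-0.29841)), (292, np.float64(-0.29824)), (296, np.float64(-0.29757))]
```

View pics/w12c.png

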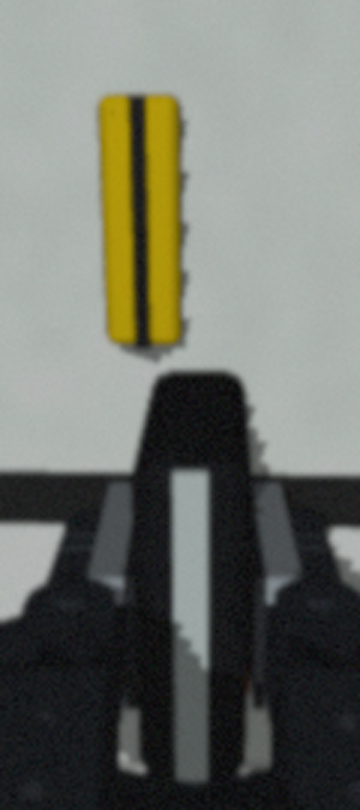

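{"fn": "servo_tool", "kwargs": {"series": [[[0, -5, 0], 0, 8], [[0, -4, 0], 0, 8], [[0, 0, 0], 0, 8], [[0, 0, 0], 0, 8]]}}

```text
time: 15.3
tcp_pos: [0.5222, -0.1812, 0.0719]
ee_rot: [-0.013, 0.994, 0.107, -0.028]
wrist_force: [1.3, -1.6, -8.9]
opening: 0.202
```

```bash
python3 st.py; python3 m.py; python3 -c "
from h import *
s,p=wrist();save(p,'w13c.png',(80,340,190,310),3)
R=Ro.from_quat(np.r_[s['ee_rot'][1:],s['ee_rot'][0]]).as_matrix();u=np.array([-np.sin(.2135),np.cos(.2135),0]);print('roll: tool z . u',R[:,2]@u, 'cam u',u@p['T'][:3,3],'tcp u',u@s['tcp_pos'])"
```

```text
[ 0.52218247 -0.18120301  0.07189555] 0.21384169930104946 [ 1.31298857 -1.63543516 -8.87913987] [-1.20747414 -0.91888589  0.18262276] 17.275592076252117 left 3.1397509542887443 [-0.33  0.37 -0.29  0.97 -0.    2.59]
marker [ 240  102   26   83 1894] -0.28731692659166297 -0.28774786959384013 -0.28728499821199877
grip [(232, np.float64(-0.28886)), (236, np.float64(-0.28889)), (240, np.float64(-0.28889)), (244, np.float64(-0.28888)), (248, np.float64(-0.28888)), (252, np.float64(-0.28887)), (256, np.float64(-0.28888)), (260, np.float64(-0.28889)), (264, np.float64(-0.28888)), (268, np.float64(-0.28888)), (272, np.float64(-0.28887)), (276, np.float64(-0.28915)), (280, np.float64(-0.28947)), (284, np.float64(-0.28984)), (288, np.float64(-0.28977)), (292, np.float64(-0.28911)), (296, np.float64(-0.28903))]
roll: tool z . u 0.03159947535557557 cam u -0.29290118495354833 tcp u -0.2877177972036195
```

View pics/w13c.png

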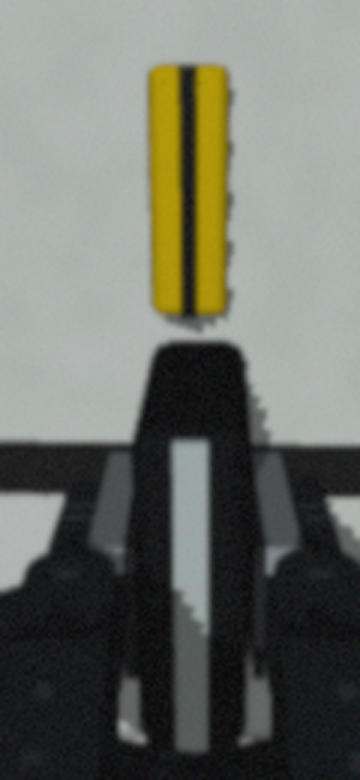

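{"fn": "servo_tool", "kwargs": {"series": [[[0, -1.6, 0], 0, 8], [[0, 0, 0], 0, 8], [[0, 0, 0], 0, 8]]}}

```text
time: 15.7
tcp_pos: [0.5219, -0.18, 0.0719]
ee_rot: [-0.013, 0.994, 0.106, -0.028]
wrist_force: [1.4, -1.0, -8.6]
opening: 0.199
```

```bash
python3 m.py; python3 st.py
```

```text
marker [ 242  102   27   83 2063] -0.28719019678177515 -0.2871698989510866 -0.2872271315510309
grip [(232, np.float64(-0.28761)), (236, np.float64(-0.28761)), (240, np.float64(-0.28764)), (244, np.float64(-0.28763)), (248, np.float64(-0.28762)), (252, np.float64(-0.28762)), (256, np.float64(-0.28762)), (260, np.float64(-0.28761)), (264, np.float64(-0.28762)), (268, np.float64(-0.28761)), (272, np.float64(-0.28761)), (276, np.float64(-0.28793)), (280, np.float64(-0.28808)), (284, np.float64(-0.28842)), (288, np.float64(-0.28864)), (292, np.float64(-0.28784)), (296, np.float64(-0.28778))]
[ 0.52188717 -0.17997265  0.07189154] 0.21325006332502916 [ 2.20712445 -1.46399232 -9.66786114] [-1.04128143 -0.88594257  0.1578632 ] 17.146567780431674 left 3.1403425902647646 [-0.33  0.37 -0.29  0.97 -0.    2.6 ]
```

{"fn": "servo_tool", "kwargs": {"series": [[[0, -0.5, 0], 0, 8], [[0, 0, 0], 0, 8], [[0, 0, 0], 0, 50], [[0, 0, 0], 0, 50], [[0, 0, 0], 0, 50], [[0, 0, 0], 0, 50]]}}

```text
time: 16.35
tcp_pos: [0.5222, -0.1784, 0.0745]
ee_rot: [-0.014, 0.994, 0.106, -0.027]
wrist_force: [-0.1, 0.5, 0.1]
opening: 0.587
```

```bash
python3 m.py; python3 st.py
```

```text
marker [ 245  103   26   82 1980] -0.287282622273787 -0.2872517868685726 -0.28734110486681436
grip [(232, np.float64(-0.28754)), (236, np.float64(-0.28753)), (240, np.float64(-0.28753)), (244, np.float64(-0.28754)), (248, np.float64(-0.28752)), (252, np.float64(-0.28746)), (256, np.float64(-0.28747)), (260, np.float64(-0.28748)), (264, np.float64(-0.28746)), (268, np.float64(-0.28747)), (272, np.float64(-0.28747)), (276, np.float64(-0.28748)), (280, np.float64(-0.28748)), (284, np.float64(-0.28748)), (288, np.float64(-0.28748)), (292, np.float64(-0.28728)), (296, np.float64(-0.28755))]
[ 0.52227418 -0.17846808  0.07452681] 0.2123907711356674 [-0.93907865  0.43157971 -0.24850112] [-0.09184774 -0.05776666  0.02121005] 49.92890288771077 left 3.1412018824541255 [-0.33  0.37 -0.29  0.97  0.    2.6 ]
```

{"fn": "servo_tool", "kwargs": {"series": [[[0, 0, -20], 0, 50], [[0, 0, -30], 0, 50], [[0, 0, -30], 0, 50], [[0, 0, -40], 0, 50], [[0, 0, -10], 0, 50], [[0, 0, 0], 0, 50]]}}

```text
time: 17.0
tcp_pos: [0.5285, -0.1805, 0.2088]
ee_rot: [-0.015, 0.994, 0.106, -0.028]
wrist_force: [0.3, 0.2, -0.5]
opening: 0.585
```

```bash
python3 st.py;python3 m.py; python3 -c "
from h import *
s,p=wrist();save(p,'w14.png',s=1.5);save(p,'w14c.png',(70,270,180,330),4)"
```

```text
[ 0.52852611 -0.18050006  0.20879219] 0.21207024232741523 [ 0.2913655   0.17731496 -0.54980684] [ 0.03066491 -0.03373197  0.02563827] 49.94655825179068 left 3.141522411262378 [-0.33  0.29 -0.07  1.27  0.    2.6 ]
marker [252 107  13  44 556] -0.28727324512886027 -0.2872560951613627 -0.2873130977590286
grip [(232, np.float64(-0.28488)), (236, np.float64(-0.28366)), (240, np.float64(-0.28383)), (244, np.float64(-0.28435)), (248, np.float64(-0.28242)), (252, np.float64(-0.28219)), (256, np.float64(-0.2822)), (260, np.float64(-0.28226)), (264, np.float64(-0.28213)), (268, np.float64(-0.28211)), (272, np.float64(-0.2834)), (276, np.float64(-0.28481)), (280, np.float64(-0.28478)), (284, np.float64(-0.28473)), (288, np.float64(-0.28473)), (292, np.float64(-0.28469)), (296, np.float64(-0.28476))]
```

View pics/w14.png

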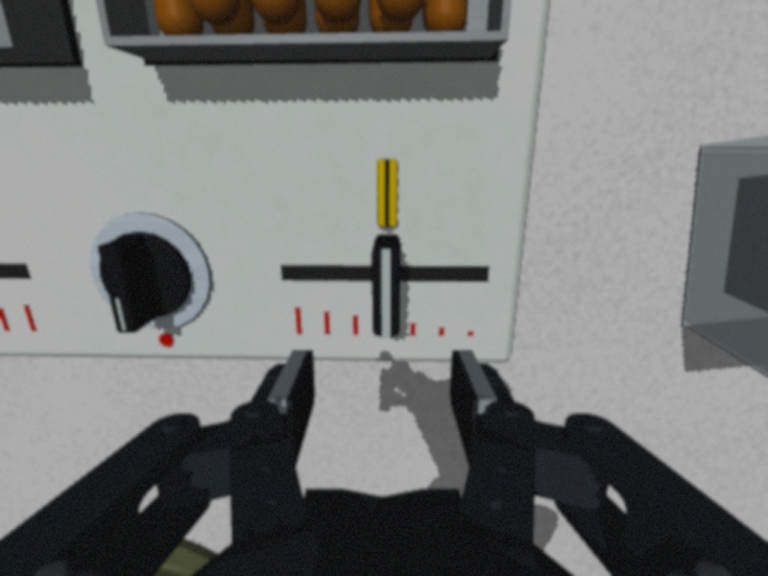

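View pics/w14c.png

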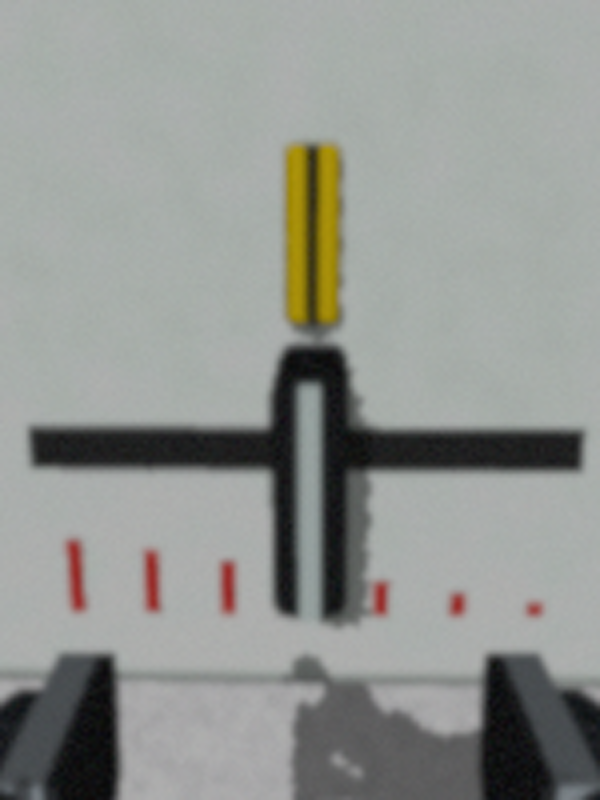

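```bash
python3 -c "
from h import *
s,p=wrist()
pt=lambda x,y,z:w(p,(y/1.5,x/1.5),z)
save(p,'w15c.png',(130,240,50,150),6)
p=get_image('side');save(p,'s15.png',s=1.5)"
```

```text
(no output)
```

View pics/w15c.png

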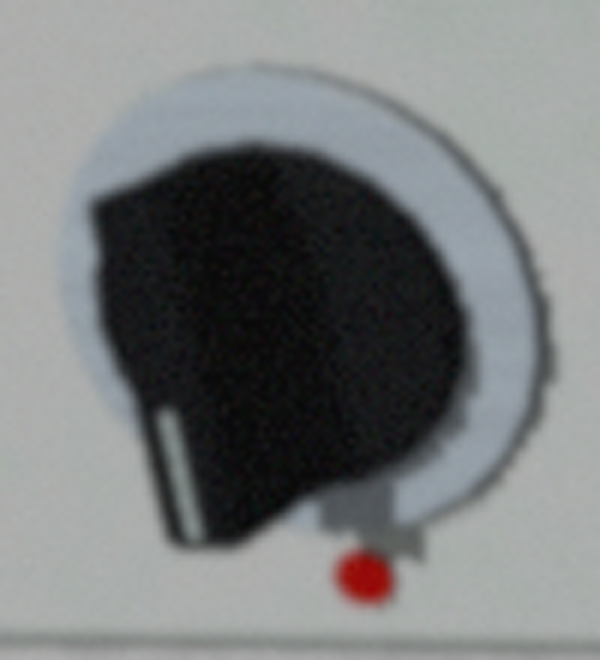

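View pics/s15.png

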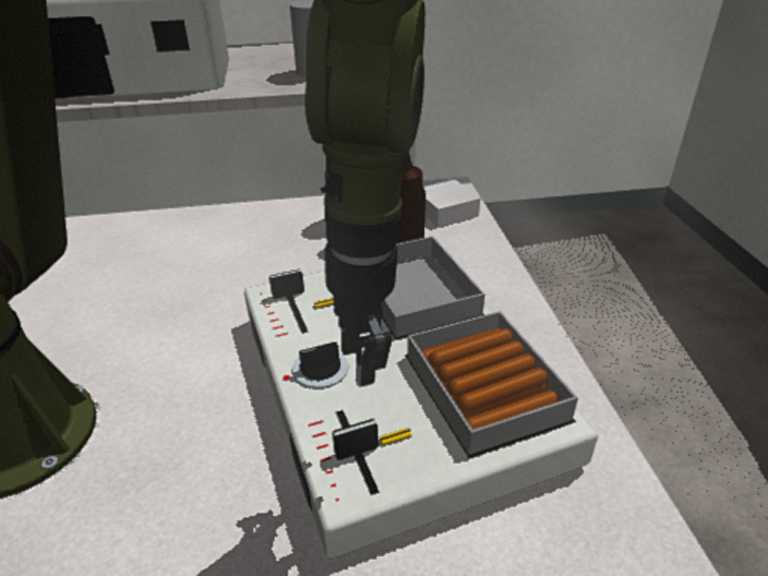

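```bash
python3 -c "
from h import *
s,p=wrist()
a=w(p,(130+410/6,50+166/6),.124);b=w(p,(130+540/6,50+197/6),.124);print('mark angle',np.arctan2(*(a-b)[1::-1]))
l=w(p,(130+640/6,50+100/6),.08);m=w(p,(237.5,200),.08)
r=job_done();print(r)"
```

```text
mark angle 0.22321049578616162
the job is handed in; nothing more can be done
None
```

I turned the timer back to its zero stop. I then moved the right heat slide, on the churros' side, about 63 mm until its white line met the marker's black line, released it, raised the gripper clear and handed the job in at about 17 s.

- **Timer:** it took one grasp of the bar and about 1.35 rad anticlockwise. The wrist torque rose sharply (to 1.27 N m) at the end of the turn. The last image put the mark at 0.223 rad against the warmer's yaw of about 0.214 rad, so it points at the red dot within measuring error.
- **Right slide:** after release, the grip and marker lines agreed to about 0.2 mm in the wrist image. The lines looked collinear from above once the gripper was raised. My grip-line script gave invalid numbers in that raised view, because its fixed search window missed the grip.
- **Rest of the scene:** in the last side image the left slide and both pans were where they started. The arm hid most of the bottles, so I did not check them again, but the gripper never went near them.
- **Discrepancies:**
  - The fingertips were about 39 mm farther back along the tool than stated. My first attempt on the timer closed above the bar without touching anything, and I corrected for it.
  - The tool tilted up to about 4° during the moves, which I allowed for in the measurements.

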